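Load a sample mount through a push-push hatch

TASK

Press the hatch of the load box gently until its push-push catch lets go and it springs open, then set the round sample mount that fits the nest fully down in the round nest inside, upright and without dropping it. Close the hatch and press it gently again until the catch holds it shut; never lean hard on the box or its hatch, and leave the other things on the bench where they are.

Things in the scene. Friction and masses are not known exactly. Their poses are not given: they have to be found in the camera images.
- load_box: Open-topped bare-aluminium box, 190 (x) x 150 (y) x 105 mm high, walls 8 mm, fixed to the bench; origin at the centre of its underside, x from the front (latch) wall to the back (hinge) wall, z up. A grey hatch with a black inlay lies inside its rim, top 1 mm above the rim. Push on box, nest or hatch with at most 22 N
- hatch_hinge (a point): Middle of the hinge line, along the box's y at x = +78, z = 98 mm in its frame; fixed. The hatch is a plate 124 mm wide, 8 mm thick, 4 to 150 mm from the hinge axis, which lies in its underside. Under it, 122 to 145 mm from the hinge, hangs a steel catch tongue 27 mm wide, about 58 mm long. To close the open hatch push its outer (back) face over
- hatch_lip (a point): Where to press: on the hatch's outer (top) face, middle line, 135 mm from the hinge axis; moves with the hatch, z is its outward normal. The catch's hard inner stop is met 10 to 23 mm below the latched level; this differs from box to box and is not seen but felt: until then 7 to 10 N, at a steady 12 N or more the stop is reached
- hatch (a joint): Hatch angle, rad: 0 latched, 1.85 fully open (leaning back), negative when pressed in. A damped spring opens it (7 N at the lip near 0, 3 N when open; 1 to 2 s to open) unless the catch holds. To release, and likewise to latch, press it in beyond 0 to the inner stop (-0.075 to -0.175), then let go; a press over 3 mm short of the stop changes nothing
- nest_seat (a point): centre of the floor of the round recess in the grey nest block inside the box, where the underside of the mount must rest: x = +10 mm, y = 0, z = 37 mm in the box's frame. The recess is 43 mm across and 7 mm deep in a block 66 x 66 mm whose top is at z = 44 mm
- round_mount: The mount to load: turned aluminium disc 40 mm across, 12 mm thick, with a steel stem 14 mm across from its middle up to 36 mm; about 120 g; origin at the centre of its underside. It stands upright at the start
- square_mount: Bystander: as the round mount, but on a square base 40 x 40 x 12 mm; origin at the centre of its underside
- wide_mount: Bystander: as the round mount, but the disc is 58 mm across (too big for the nest); origin at the centre of its underside
- objective: Bystander: steel microscope objective standing on its nose, 34 mm across, 60 mm tall; origin at the centre of its underside
- driver: Bystander: screwdriver with black handle, 160 mm long, lying on the bench
- cleaner: Bystander: amber bottle 44 mm across, 110 mm tall; origin at the centre of its underside
- lens_ring: Bystander: black ring 44 mm across, 12 mm tall; origin at the centre of its underside
- parts_tray: Bystander: grey open tray 100 x 140 x 25 mm; origin at the centre of its underside
There are look-alikes about, which are no part of the job. Several things look just like the load_box: the one meant starts nearest to the robot's base.

How it is judged:
By the outcome, as a careful person would: the job done as asked, in the order asked, and still so for the second after the job is handed in, with the robot touching nothing.
It also fails if it takes over 72 s, if anything falls off the work surface, if the arm or the gripper's body presses on something with over 40 N, if the wrist force passes 120 N, or if a joint passes its speed limit or range.

ROBOT

A 6-joint arm with a two-finger parallel gripper is mounted at the origin on the work surface. World frame = base frame: x ahead of the robot, y to its left, z up, the work surface at z = 0. Lengths are in m, angles in rad, forces in N, time in s.
With the tool pointing down it reaches from about 0.4 to 0.825 m from the base axis. Payload 7 kg.
Tool frame: the origin (TCP) lies on the centre line of the jaws, within the pads' length; the fingertips stand 25 mm ahead of it and the grasp point (between the pads) lies 6 mm ahead of it; z points along the fingers, y is the direction in which the jaws open and shut (so a half turn about z gives the same grasp; the last joint's range is limited). The gripper opens to 88 mm and grips with 3 to 60 N. Pads are 19 mm wide; open, the fingers measure 130 mm over their backs; the gripper's body (78 mm by 193 mm) begins 47 mm behind the grasp point.
Start: joints at [1.438, 0.359, 0.012, 0, -1.224, -0.288], TCP at [0.276, 0.616, 0.252] pointing down, gripper open.
Joint ranges: [-3.07, 3.07], [-1.43, 2.12], [-1.02, 1.25], [-3.03, 1.67], [-3.05, -0], [-3.03, 3.03]. Speed limits (rad/s): [2.39, 2.39, 3.01, 3.14, 3.14, 3.14].

INTERFACE

Orientations are given as a unit quaternion [x, y, z, w].
In Python, from cell import sensors, viewer, bot gives the robot as it stands.
- The arm moves only by the tool carry_out, never from a script. Its argument "targets" is a list of rows, each an object with "offset": the shift along the tool's x, y, z in cm, a list of three; "yaw": the turn about the tool's z in rad. In form: [{"offset": [x, y, z], "yaw": yaw}, ...]. A call has 1 to 8 rows; each row is the pose to reach, as a shift and turn from the pose measured when the call began, along the tool's axes at that moment; what a row does not reach only later rows make up. A row lasts 1/12 s, in which the tool goes at most 41.7 mm and 7.16 degrees, less where a joint would pass 70% of its speed; a pose out of reach is approached as far as the arm can. A call with a gripper value outside its range is refused whole. "fingers" is the finger opening in cm, from 0 to 8.76, set as the call begins (left out, the last holds). The fingers move at their own pace and stop on an object; the grip force is fixed at half the most. Time passes only in rows, so rows that repeat a pose let the fingers close. It gives the time, the measured TCP pose, the force and the opening at its end, in the units of the state.
- sensors.get_state(): the state, without advancing time (a new reading comes with each control period).
- viewer.grab_frame(name): name is "side" or "top"; returns the picture (384x512x3 uint8, blue, green, red); there is no depth.
- viewer.calibration(name): a dict with "camera_matrix" (3x3 intrinsics, pixels), "pose" (4x4, takes a point from camera to world coordinates). Camera axes: x right, y up, looking along -z (the intrinsics and any distortion apply to the point x, -y, -z); pixel columns grow to the right and rows downward; lengths in m; the calibration is good to about 2 mm. A picture is of the moment at which its call begins. calibration takes no time and is no camera call.
- bot.hand_in(): hands the job in, once; it reports no verdict.
The state is a dict: "t": time; "q": joint angles; "joint_vel": joint speeds; "tau": joint torques, N m; "position": TCP position; "ee_rot": TCP orientation; "force": force on the tool from outside, world axes, zero at the start; "moment": the same for the moment, N m; "finger_gap": opening from 0.0 (shut) to 1.0 (fully open).
Only numpy, scipy, OpenCV 4.12 (cv2) and the standard library are available. Lean on these libraries where they do the work, as an engineer would, in place of code of your own. Each camera call takes 0.05 s, during which the arm holds its last target.

## Working session

There is one attempt and no reset: what is moved stays moved. The work goes in short steps, Python scripts to look and compute and a tool call to move; the robot and the scene stay as the last step left them, time stands still between calls to the robot, and variables do not carry over. Pictures are saved under pics/ and viewed, and the job is handed in when it is done.

Besides the shell and the picture viewer there is one more tool, called as a command line: name --argument value ..., lists and objects as JSON in quotes. carry_out: Moves the arm, as the interface text tells. Its arguments: {"type":"object","properties":{"targets":{"type":"array"},"fingers":{"type":"number"}},"required":["targets"]}

```bash
mkdir -p pics; ls
python3 - <<'E'
from cell import sensors, viewer, bot
import cv2, numpy as np
np.set_printoptions(precision=4,suppress=True)
for n in ("side","top"):
    im=viewer.grab_frame(n); cv2.imwrite(f"pics/{n}0.png",im)
    c=viewer.calibration(n); print(n,c)
print(sensors.get_state())
E
```

```text
pics
side {'camera_matrix': array([[360.8358,   0.    , 252.4437],
       [  0.    , 360.8358, 188.5585],
       [  0.    ,   0.    ,   1.    ]]), 'pose': array([[ 0.6828,  0.4667, -0.5622, -0.039 ],
       [-0.7304,  0.4558, -0.5087, -0.5158],
       [ 0.0188,  0.758 ,  0.652 ,  0.803 ],
       [ 0.    ,  0.    ,  0.    ,  1.    ]])}
top {'camera_matrix': array([[433.6477,   0.    , 260.708 ],
       [  0.    , 433.6477, 196.0486],
       [  0.    ,   0.    ,   1.    ]]), 'pose': array([[-0.0122,  0.9827, -0.1846,  0.2436],
       [-0.9999, -0.0124, -0.0002,  0.0283],
       [-0.0025,  0.1846,  0.9828,  1.669 ],
       [ 0.    ,  0.    ,  0.    ,  1.    ]])}
{'t': 0.1, 'q': array([ 1.4381,  0.3593,  0.0111, -0.0003, -1.2241, -0.2881]), 'joint_vel': array([-0.    , -0.0017,  0.0016,  0.0033,  0.0004, -0.0004]), 'tau': array([ -0.0028, -58.4164,  29.3754,   7.0156,   0.0102,  -0.0001]), 'position': array([0.2756, 0.6157, 0.2507]), 'ee_rot': array([ 0.9779, -0.2089, -0.0001,  0.0007]), 'force': array([ 0.3545, -0.3208,  0.0633]), 'moment': array([-0.0635, -0.001 ,  0.0057]), 'finger_gap': 1.0001260939962553}
```

View pics/top0.png

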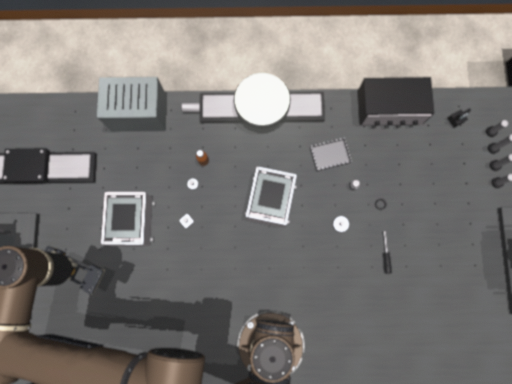

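View pics/side0.png

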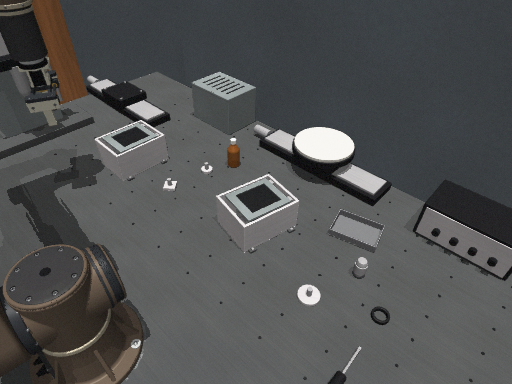

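The top view shows two boxes, at about (124,218) and (272,195). The small round disc is at (193,184), the square mount at (187,221), and a bigger disc, probably the wide one, at (341,224). Next I'll measure them.

```bash
cat > h.py <<'E'
import numpy as np, cv2
from cell import sensors, viewer, bot
np.set_printoptions(precision=4,suppress=True)
C={n:viewer.calibration(n) for n in("side","top")}
def ray(n,u,v):
    K=C[n]["camera_matrix"];P=C[n]["pose"]
    d=np.linalg.inv(K)@np.array([u,v,1.]); d=np.array([d[0],-d[1],-d[2]])
    return P[:3,3],P[:3,:3]@d
def onz(n,u,v,z):
    o,d=ray(n,u,v); return o+d*(z-o[2])/d[2]
def proj(n,p):
    K=C[n]["camera_matrix"];P=C[n]["pose"]
    c=P[:3,:3].T@(np.asarray(p,float)-P[:3,3]); q=K@np.array([c[0],-c[1],-c[2]]); return q[:2]/q[2]
E
python3 - <<'E'
from h import *
for nm,u,v,z in [("A",124,218,.105),("B",272,195,.105),("small",193,184,.012),("sq",187,221,.012),("big",341,224,.012)]:
    p=onz("top",u,v,z); print(nm,p,np.hypot(p[0],p[1]), "side",proj("side",p))
im=cv2.imread("pics/top0.png")
a=cv2.resize(im[140:260,90:310],None,fx=3.6,fy=3.6,interpolation=cv2.INTER_CUBIC); cv2.imwrite("pics/topz.png",a)
im=cv2.imread("pics/side0.png")
a=cv2.resize(im[110:310,90:330],None,fx=3,fy=3,interpolation=cv2.INTER_CUBIC); cv2.imwrite("pics/sidez.png",a)
E
```

```text
A [0.4624 0.5269 0.105 ] 0.7010271970570229 side [129.3372 137.2836]
B [ 0.5407 -0.0129  0.105 ] 0.5408674235646855 side [257.7799 198.774 ]
small [0.6061 0.2928 0.012 ] 0.6730791268743435 side [206.2731 168.9883]
sq [0.4607 0.3134 0.012 ] 0.5572184727578713 side [169.7117 185.1429]
big [ 0.4417 -0.2783  0.012 ] 0.5220453943898519 side [308.0841 294.8097]
```

View pics/topz.png

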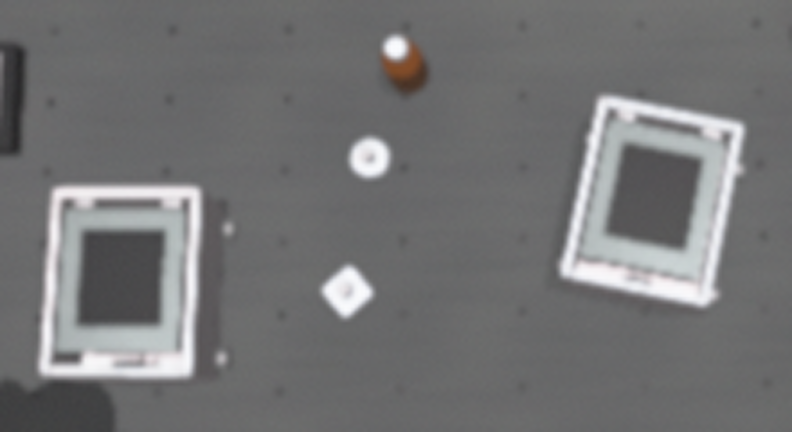

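View pics/sidez.png

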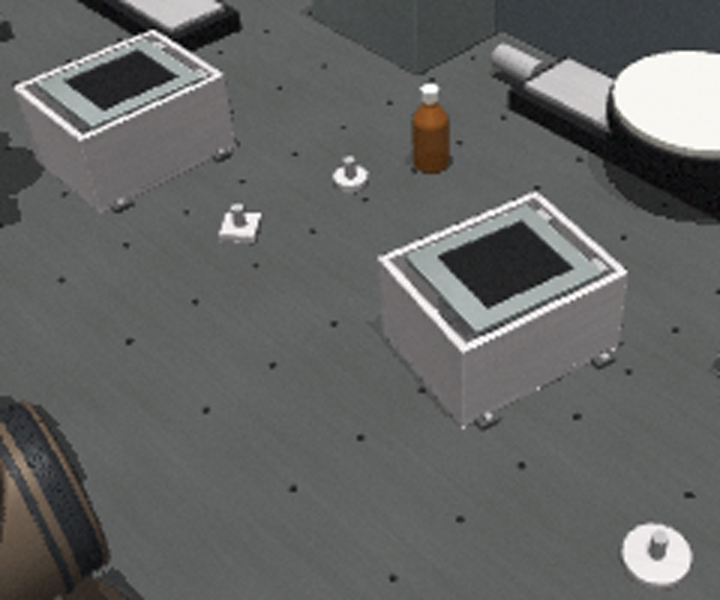

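Box B at (0.54, -0.01) is nearest the base, with its latch bar on the robot side and its hinges on the far side. The small disc at (193,184) is the round mount. Now I'll measure both more precisely.

Run:
```python
from h import *
for n,win,seed in (("top",(235,155,310,235),None),("side",(205,170,310,255),None)):
    im=cv2.imread(f"pics/{n}0.png").astype(int)
    x0,y0,x1,y1=win; s=8
    g=im.min(2).astype(np.uint8)[y0:y1,x0:x1]
    G=cv2.resize(g,None,fx=s,fy=s,interpolation=cv2.INTER_CUBIC)
    m=((G>(150 if n=="top" else 215))*255).astype(np.uint8)
    cs,_=cv2.findContours(m,cv2.RETR_EXTERNAL,cv2.CHAIN_APPROX_NONE)
    c=max(cs,key=lambda c:cv2.contourArea(cv2.convexHull(c)))
    h=cv2.convexHull(c)
    ap=cv2.approxPolyDP(h,20,True)[:,0]
    px=(ap+.5)/s-.5+np.array([x0,y0])
    P=np.array([onz(n,u,v,.105) for u,v in px])
    print(n,len(ap)); print(np.c_[px,P[:,:2]]); print(np.linalg.norm(P-np.roll(P,-1,0),axis=1))
    cv2.imwrite(f"pics/m_{n}.png",m)
# mount
for n,win in (("top",(183,174,203,194)),("side",(195,158,220,178))):
    im=cv2.imread(f"pics/{n}0.png"); x0,y0,x1,y1=win
    g=im.min(2)[y0:y1,x0:x1]; G=cv2.resize(g,None,fx=8,fy=8,interpolation=cv2.INTER_CUBIC)
    m=((G>150)*255).astype(np.uint8)
    cs,_=cv2.findContours(m,cv2.RETR_EXTERNAL,cv2.CHAIN_APPROX_NONE); c=max(cs,key=cv2.contourArea)
    e=cv2.fitEllipse(cv2.convexHull(c)); px=(np.array(e[0])+.5)/8-.5+[x0,y0]
    print(n,px,np.array(e[1])/8,onz(n,*px,.012))
    cv2.imwrite(f"pics/mm_{n}.png",cv2.resize(np.hstack([G,m]),None,fx=2,fy=2))
```

```text
top 5
[[256.1875 166.3125   0.65     0.0441]
 [295.9375 174.0625   0.6185  -0.1029]
 [288.9375 221.9375   0.4405  -0.0726]
 [285.8125 224.5625   0.431   -0.0611]
 [245.3125 215.9375   0.4644   0.0855]]
[0.1503 0.1806 0.0149 0.1504 0.1902]
side 4
[[298.1875 200.0625   0.6177  -0.0997]
 [244.0625 226.5625   0.4349  -0.0604]
 [216.1875 195.6875   0.4665   0.0823]
 [268.1875 173.9375   0.6482   0.0415]]
[0.1869 0.1462 0.1863 0.1445]
top [192.2597 183.392 ] [11.4153 11.6876] [0.6085 0.2957 0.012 ]
side [206.3502 168.1728] [ 7.2958 11.6379] [0.6094 0.2962 0.012 ]
```

View pics/m_top.png

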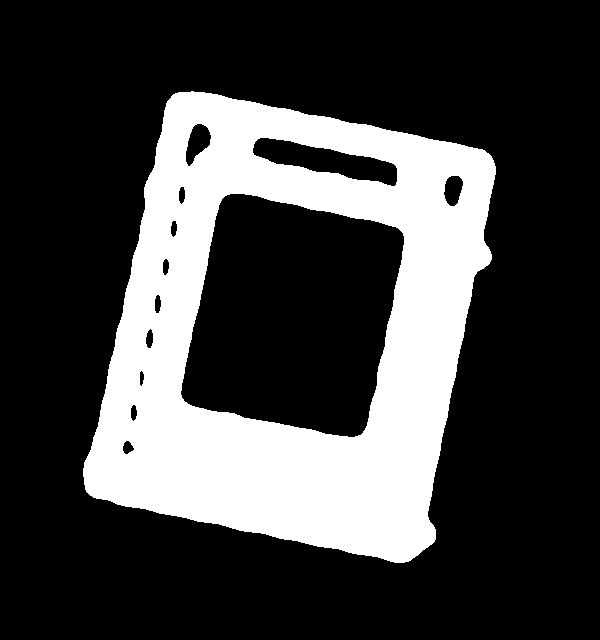

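View pics/mm_side.png

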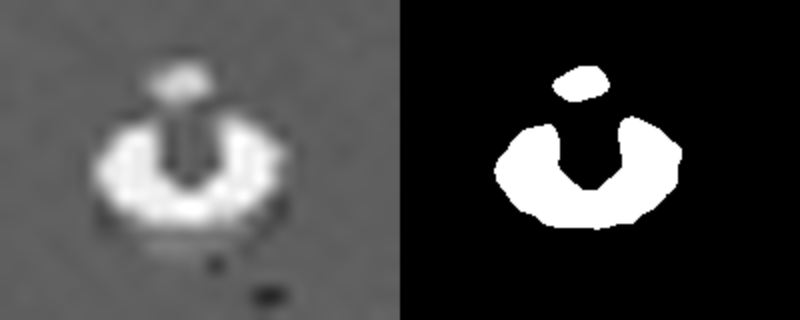

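View pics/mm_top.png

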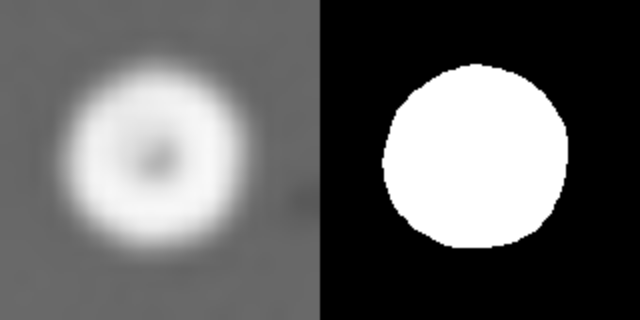

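View pics/m_side.png

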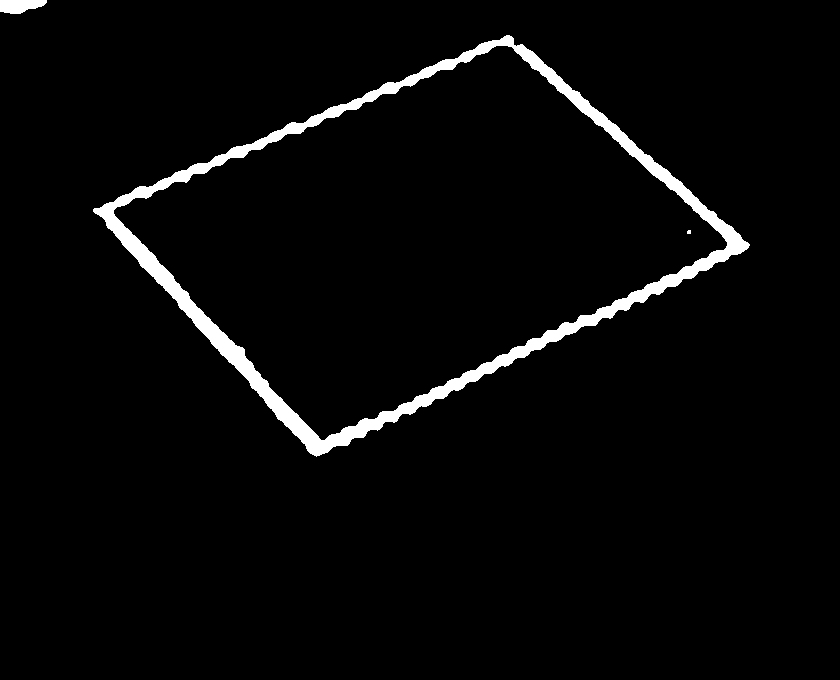

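The two views agree. The box centre is about (0.5417, -0.009) with yaw of about -12.35°, and the round mount is at (0.609, 0.296). I'll add a helper for offsets, then move above the lip.

```bash
cat >> h.py <<'E'
from scipy.spatial.transform import Rotation as R
BC=np.array([.5417,-.009,0]); BY=np.deg2rad(-12.35); RB=R.from_euler('z',BY).as_matrix()
def box(x,y,z): return BC+RB@np.array([x,y,z])
def off(target,toolx=None):
    s=sensors.get_state(); M=R.from_quat(s["ee_rot"]).as_matrix()
    o=M.T@(np.asarray(target)-s["position"])*100
    a=np.arctan2(M[1,0],M[0,0]); yaw=0 if toolx is None else -((toolx-a+np.pi/2)%np.pi-np.pi/2)
    print("target",np.asarray(target),"offset cm",o.round(3),"yaw",round(yaw,4),"pos",s["position"],"toolx",round(a,4),"F",s["force"],"gap",round(s["finger_gap"]*8.76,3),"t",s["t"])
E
python3 -c "
from h import *
off(box(-.057,0,.106+.025+.04),BY)"
```

```text
target [0.486  0.0032 0.171 ] offset cm [44.234 47.296  8.05 ] yaw -0.2054 pos [0.2756 0.6157 0.2507] toolx -0.4209 F [ 0.3545 -0.3208  0.0633] gap 8.761 t 0.1
```

carry_out --targets '[{"offset": [44.2, 47.3, 2], "yaw": -0.205}, {"offset": [44.2, 47.3, 2], "yaw": -0.205}, {"offset": [44.2, 47.3, 2], "yaw": -0.205}, {"offset": [44.2, 47.3, 2], "yaw": -0.205}, {"offset": [44.2, 47.3, 2], "yaw": -0.205}, {"offset": [44.2, 47.3, 2], "yaw": -0.205}, {"offset": [44.2, 47.3, 2], "yaw": -0.205}, {"offset": [44.2, 47.3, 2], "yaw": -0.205}]' --fingers 0

```text
t: 0.77
position: [0.3838, 0.2988, 0.2411]
ee_rot: [0.994, -0.108, -0.0, 0.001]
force: [1.6, -0.8, 0.1]
finger_gap: 0.461
```

```bash
python3 -c "
from h import *
off(box(-.057,0,.106+.025+.03),BY)"
```

```text
target [0.486  0.0032 0.161 ] offset cm [16.312 26.674  8.043] yaw 0.0 pos [0.3838 0.2988 0.2411] toolx -0.2155 F [ 1.6068 -0.8184  0.1423] gap 4.037 t 0.7667
```

carry_out --targets '[{"offset": [16.3, 26.7, 8], "yaw": 0}, {"offset": [16.3, 26.7, 8], "yaw": 0}, {"offset": [16.3, 26.7, 8], "yaw": 0}, {"offset": [16.3, 26.7, 8], "yaw": 0}, {"offset": [16.3, 26.7, 8], "yaw": 0}, {"offset": [16.3, 26.7, 8], "yaw": 0}, {"offset": [16.3, 26.7, 8], "yaw": 0}, {"offset": [16.3, 26.7, 8], "yaw": 0}]'

```text
t: 1.43
position: [0.4857, 0.0004, 0.1606]
ee_rot: [0.994, -0.108, -0.001, 0.001]
force: [-0.1, 0.1, 0.4]
finger_gap: 0.006
```

carry_out --targets '[{"offset": [0, 0, 0], "yaw": 0}, {"offset": [0, 0, 0], "yaw": 0}]'

```text
t: 1.6
position: [0.4852, -0.0016, 0.1595]
ee_rot: [0.994, -0.11, -0.002, 0.001]
force: [0.7, 0.7, -0.3]
finger_gap: 0.006
```

```bash
python3 -c "
from h import *
off(box(-.057,0,.106+.025+.005),BY)
im=viewer.grab_frame('side'); cv2.imwrite('pics/s1.png',cv2.resize(im[90:270,150:390],None,fx=3,fy=3,interpolation=cv2.INTER_CUBIC))"
```

```text
target [0.486  0.0032 0.136 ] offset cm [-0.017 -0.496  2.353] yaw -0.0045 pos [ 0.4852 -0.0016  0.1595] toolx -0.22 F [ 0.687   0.7004 -0.2843] gap 0.049 t 1.6
```

View pics/s1.png

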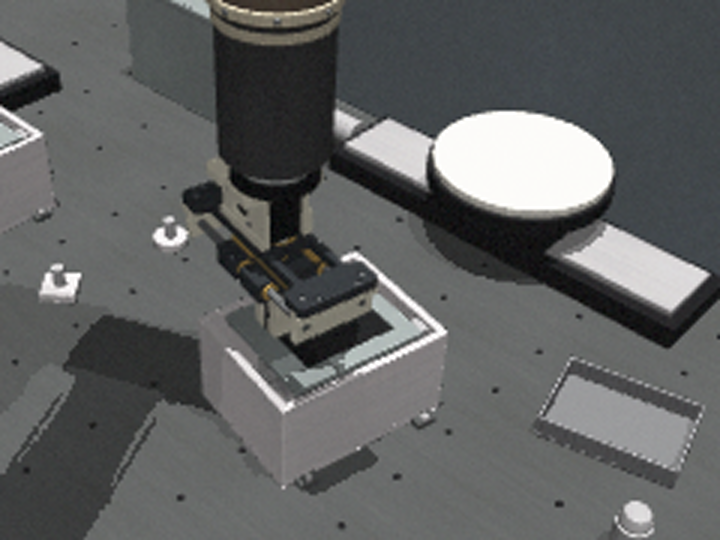

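The closed fingers are over the latch side of the box, with the wide gripper body along the box's y. Now down to 5 mm above the lip.

carry_out --targets '[{"offset": [0, -0.5, 1.2], "yaw": 0}, {"offset": [0, -0.5, 2.3], "yaw": 0}, {"offset": [0, -0.5, 2.3], "yaw": 0}, {"offset": [0, -0.5, 2.3], "yaw": 0}]'

```text
t: 1.98
position: [0.4862, 0.0053, 0.1373]
ee_rot: [0.994, -0.108, -0.001, 0.001]
force: [-0.9, 0.3, 0.4]
finger_gap: 0.002
```

carry_out --targets '[{"offset": [0, 0, 0.2], "yaw": 0}, {"offset": [0, 0, 0.4], "yaw": 0}, {"offset": [0, 0, 0.6], "yaw": 0}, {"offset": [0, 0, 0.8], "yaw": 0}, {"offset": [0, 0, 0.8], "yaw": 0}]'

```text
t: 2.4
position: [0.4864, 0.0058, 0.1297]
ee_rot: [0.994, -0.108, -0.001, 0.001]
force: [-3.3, 4.2, 6.9]
finger_gap: 0.007
```

carry_out --targets '[{"offset": [0, 0, 0.2], "yaw": 0}, {"offset": [0, 0, 0.4], "yaw": 0}, {"offset": [0, 0, 0.6], "yaw": 0}, {"offset": [0, 0, 0.6], "yaw": 0}]'

```text
t: 2.73
position: [0.4863, 0.0059, 0.1241]
ee_rot: [0.994, -0.108, -0.001, 0.001]
force: [-3.6, 1.0, 6.6]
finger_gap: 0.006
```

carry_out --targets '[{"offset": [0, 0, 0.15], "yaw": 0}, {"offset": [0, 0, 0.25], "yaw": 0}, {"offset": [0, 0, 0.25], "yaw": 0}]'

```text
t: 2.98
position: [0.4863, 0.0059, 0.1222]
ee_rot: [0.994, -0.108, -0.001, 0.001]
force: [-4.4, 0.5, 7.4]
finger_gap: 0.004
```

carry_out --targets '[{"offset": [0, 0, 0.1], "yaw": 0}, {"offset": [0, 0, 0.1], "yaw": 0}]'

```text
t: 3.15
position: [0.4863, 0.006, 0.1218]
ee_rot: [0.994, -0.108, -0.0, 0.001]
force: [-3.3, 0.7, 7.4]
finger_gap: 0.005
```

carry_out --targets '[{"offset": [0, 0, 0.1], "yaw": 0}, {"offset": [0, 0, 0.1], "yaw": 0}]'

```text
t: 3.32
position: [0.4863, 0.006, 0.1215]
ee_rot: [0.994, -0.108, -0.0, 0.001]
force: [-3.5, 0.9, 8.1]
finger_gap: 0.002
```

carry_out --targets '[{"offset": [0, 0, 0.15], "yaw": 0}, {"offset": [0, 0, 0.25], "yaw": 0}]'

```text
t: 3.48
position: [0.4863, 0.0059, 0.1197]
ee_rot: [0.994, -0.108, -0.0, 0.001]
force: [-3.1, 0.3, 7.8]
finger_gap: 0.006
```

carry_out --targets '[{"offset": [0, 0, 0.15], "yaw": 0}, {"offset": [0, 0, 0.2], "yaw": 0}]'

```text
t: 3.65
position: [0.4863, 0.0059, 0.1185]
ee_rot: [0.994, -0.108, 0.0, 0.001]
force: [-3.1, 1.3, 8.3]
finger_gap: 0.005
```

carry_out --targets '[{"offset": [0, 0, 0.15], "yaw": 0}, {"offset": [0, 0, 0.2], "yaw": 0}]'

```text
t: 3.82
position: [0.4864, 0.0059, 0.1171]
ee_rot: [0.994, -0.107, 0.0, 0.0]
force: [-3.6, 0.2, 8.5]
finger_gap: 0.005
```

carry_out --targets '[{"offset": [0, 0, 0.15], "yaw": 0}, {"offset": [0, 0, 0.2], "yaw": 0}]'

```text
t: 3.98
position: [0.4864, 0.0059, 0.116]
ee_rot: [0.994, -0.107, 0.001, 0.0]
force: [-4.9, -0.7, 11.6]
finger_gap: 0.007
```

carry_out --targets '[{"offset": [0, 0, 0.15], "yaw": 0}, {"offset": [0, 0, 0.2], "yaw": 0}]'

```text
t: 4.15
position: [0.4865, 0.0059, 0.1152]
ee_rot: [0.994, -0.107, 0.001, 0.0]
force: [-6.7, 1.7, 15.0]
finger_gap: 0.005
```

carry_out --targets '[{"offset": [0, 0, 0.15], "yaw": 0}, {"offset": [0, 0, 0.2], "yaw": 0}]'

```text
t: 4.32
position: [0.4865, 0.0058, 0.1146]
ee_rot: [0.994, -0.107, 0.001, 0.0]
force: [-7.1, 1.7, 17.9]
finger_gap: 0.004
```

The stop is reached: force climbed to 18 N at z≈0.115, about 16 mm in. I'll let go and get clear towards the robot, going up first.

carry_out --targets '[{"offset": [0, 0, -3.5], "yaw": 0}, {"offset": [-2, 0, -7], "yaw": 0}, {"offset": [-5, 0, -10], "yaw": 0}, {"offset": [-7, 2, -13], "yaw": 0}, {"offset": [-7, 6, -15], "yaw": 0}, {"offset": [-7, 6, -15], "yaw": 0}]'

```text
t: 4.82
position: [0.4046, -0.0398, 0.2689]
ee_rot: [0.994, -0.106, 0.005, -0.001]
force: [0.8, 0.1, -0.3]
finger_gap: 0.007
```

```bash
python3 -c "
from h import *
off([.609,.296,.2],None)
im=viewer.grab_frame('side'); cv2.imwrite('pics/s2.png',cv2.resize(im[90:270,150:390],None,fx=3,fy=3,interpolation=cv2.INTER_CUBIC))"
```

```text
target [0.609 0.296 0.2  ] offset cm [ 12.806 -37.123   7.112] yaw 0 pos [ 0.4046 -0.0398  0.2689] toolx -0.2131 F [ 0.7623  0.0976 -0.2906] gap 0.059 t 4.8167
```

View pics/s2.png

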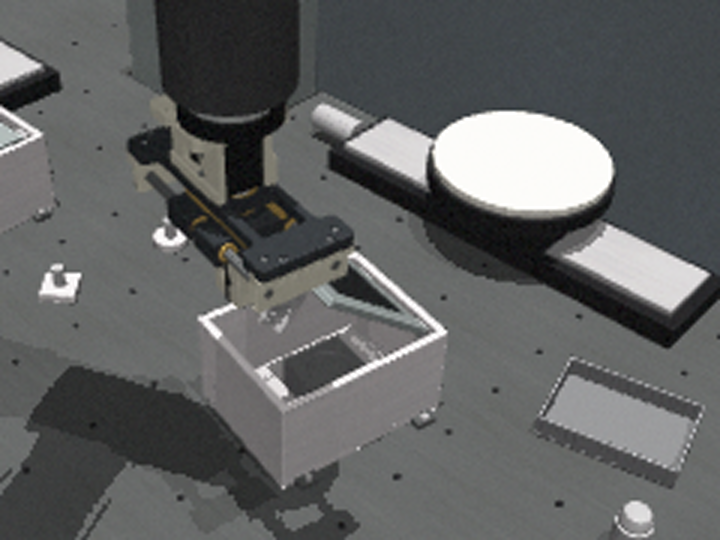

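The hatch is springing open. Going round to the mount, and checking the bottle's position for clearance.

carry_out --targets '[{"offset": [0, -12, 0], "yaw": 0}, {"offset": [0, -25, 0], "yaw": 0}, {"offset": [0, -25, 0], "yaw": 0}, {"offset": [0, -25, 0], "yaw": 0}, {"offset": [0, -25, 0], "yaw": 0}, {"offset": [0, -25, 0], "yaw": 0}]'

```text
t: 5.37
position: [0.4583, 0.2077, 0.267]
ee_rot: [0.994, -0.108, 0.004, -0.001]
force: [0.8, -0.4, 1.1]
finger_gap: 0.003
```

```bash
python3 -c "
from h import *
im=viewer.grab_frame('top'); cv2.imwrite('pics/t3.png',im)
im=viewer.grab_frame('side'); cv2.imwrite('pics/s3.png',cv2.resize(im[90:290,150:390],None,fx=3,fy=3,interpolation=cv2.INTER_CUBIC))
o=cv2.imread('pics/side0.png')
p=proj('side',[.69,.27,0]);print(p)
for u,v in ((233.5,165),):print(onz('side',u,v,0))
print(onz('top',199.5,152.5,.11))
off([.609,.296,.12],None)"
```

```text
[227.7283 164.2958]
[0.7019 0.2517 0.    ]
[0.7045 0.2549 0.11  ]
target [0.609 0.296 0.12 ] offset cm [ 12.707 -11.533  14.721] yaw 0 pos [0.4594 0.2101 0.2661] toolx -0.2124 F [-0.2304 -1.3341 -0.2218] gap 0.023 t 5.4667
```

View pics/t3.png

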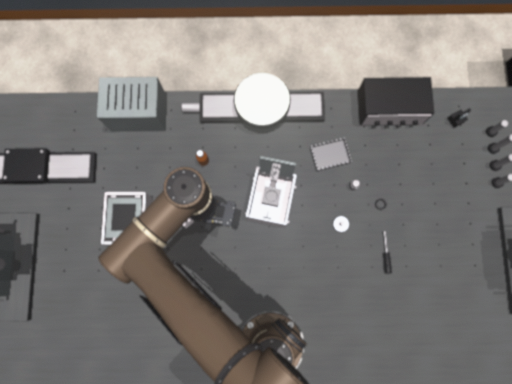

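View pics/s3.png

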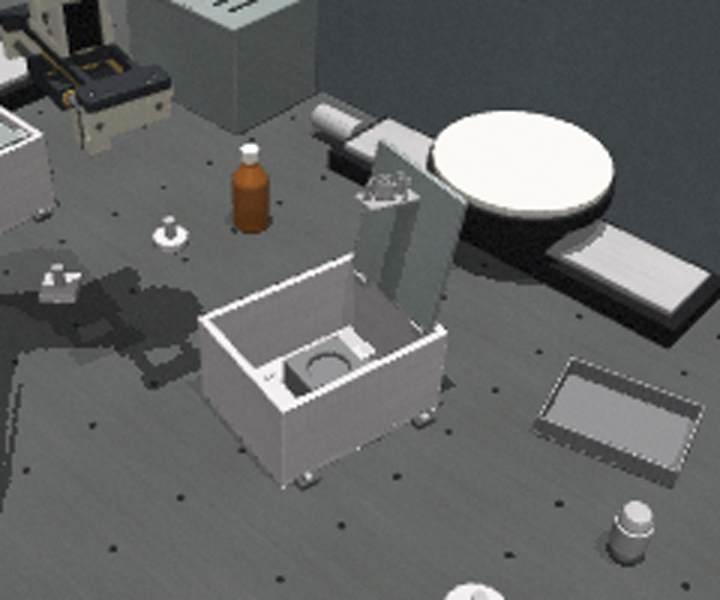

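The hatch is fully open, the nest is visible at around side (259,212), and the bottle stays clear of the gripper at this yaw. Over the mount now.

carry_out --targets '[{"offset": [12.7, -11.5, 8], "yaw": 0}, {"offset": [12.7, -11.5, 12], "yaw": 0}, {"offset": [12.7, -11.5, 14], "yaw": 0}, {"offset": [12.7, -11.5, 14], "yaw": 0}, {"offset": [12.7, -11.5, 14], "yaw": 0}, {"offset": [12.7, -11.5, 14], "yaw": 0}, {"offset": [12.7, -11.5, 14], "yaw": 0}, {"offset": [12.7, -11.5, 14], "yaw": 0}]' --fingers 4

```text
t: 6.13
position: [0.6083, 0.2953, 0.1241]
ee_rot: [0.994, -0.106, 0.002, 0.002]
force: [1.1, -0.5, 0.6]
finger_gap: 0.454
```

```bash
python3 -c "
from h import *
off([.609,.296,.07],BY)
print('nest',proj('side',box(.01,0,.044)),proj('top',box(.01,0,.044)))
im=viewer.grab_frame('top'); cv2.imwrite('pics/t4.png',cv2.resize(im[150:235,180:310],None,fx=6,fy=6,interpolation=cv2.INTER_CUBIC))
im=viewer.grab_frame('side'); cv2.imwrite('pics/side4.png',im);cv2.imwrite('pics/s4.png',cv2.resize(im[110:250,170:330],None,fx=4,fy=4,interpolation=cv2.INTER_CUBIC))
"
```

```text
target [0.609 0.296 0.07 ] offset cm [ 0.031 -0.102  5.411] yaw 0.0026 pos [0.6083 0.2953 0.1241] toolx -0.213 F [ 1.0636 -0.4693  0.6428] gap 3.979 t 6.1333
nest [259.1932 211.7979] [271.1305 195.2257]
```

View pics/t4.png

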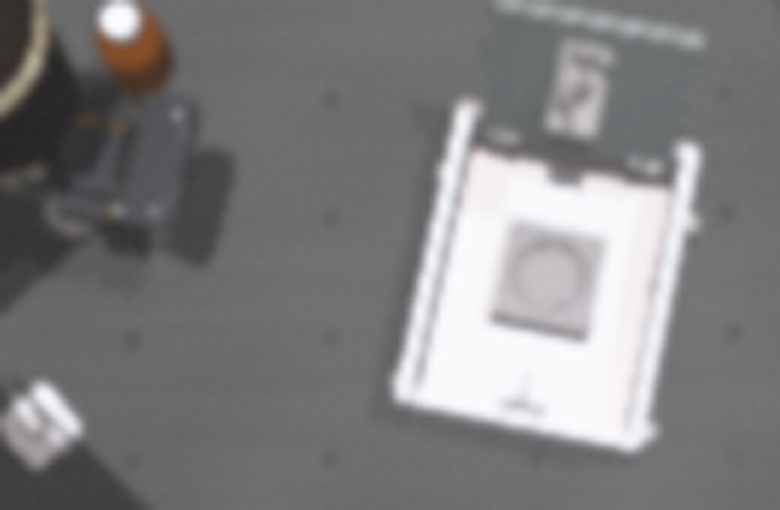

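View pics/s4.png

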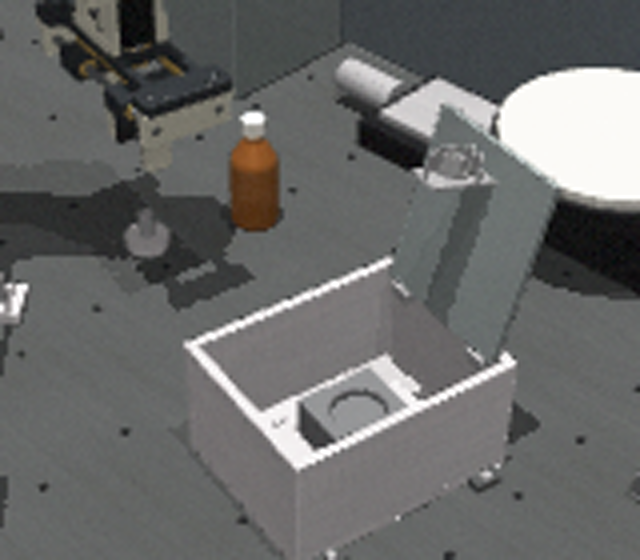

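The nest recess appears within about 0.3 px of the prediction in both views, so the box pose holds. Descend on the stem.

carry_out --targets '[{"offset": [0, -0.1, 3], "yaw": 0}, {"offset": [0, -0.1, 5.5], "yaw": 0}, {"offset": [0, -0.1, 7], "yaw": 0}, {"offset": [0, -0.1, 7.8], "yaw": 0}, {"offset": [0, -0.1, 8.3], "yaw": 0}, {"offset": [0, -0.1, 8.3], "yaw": 0}, {"offset": [0, -0.1, 8.3], "yaw": 0}]'

```text
t: 6.82
position: [0.6098, 0.2969, 0.0458]
ee_rot: [0.994, -0.106, 0.004, -0.001]
force: [0.2, -0.3, -0.4]
finger_gap: 0.456
```

```bash
python3 -c "
from h import *
off([.609,.296,.04],BY)
im=viewer.grab_frame('side'); cv2.imwrite('pics/s5.png',cv2.resize(im[120:200,170:260],None,fx=7,fy=7,interpolation=cv2.INTER_CUBIC))
"
```

```text
target [0.609 0.296 0.04 ] offset cm [-0.066  0.111  0.581] yaw 0.0034 pos [0.6098 0.2969 0.0458] toolx -0.2121 F [ 0.2207 -0.3163 -0.3636] gap 3.995 t 6.8167
```

View pics/s5.png

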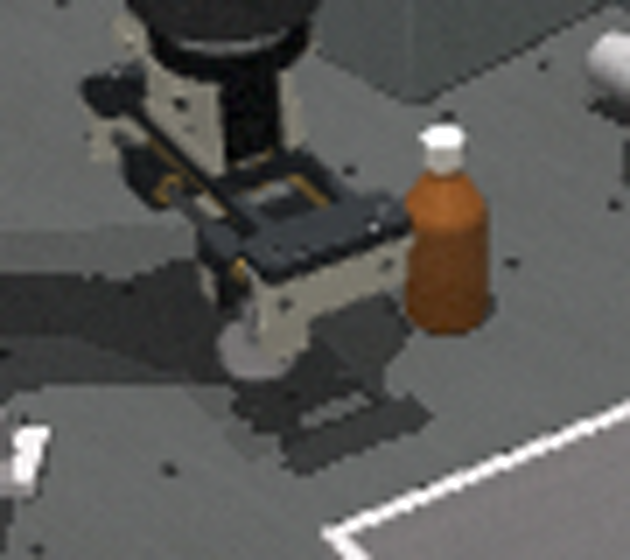

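Fingers straddle the stem and the bottle is clear behind. Down 5 mm more, then close.

carry_out --targets '[{"offset": [-0.05, 0.1, 0.3], "yaw": 0}, {"offset": [-0.05, 0.1, 0.55], "yaw": 0}, {"offset": [-0.05, 0.1, 0.55], "yaw": 0}, {"offset": [-0.05, 0.1, 0.55], "yaw": 0}]'

```text
t: 7.2
position: [0.6093, 0.2961, 0.0406]
ee_rot: [0.994, -0.106, 0.005, -0.001]
force: [0.6, 0.4, -0.2]
finger_gap: 0.458
```

carry_out --targets '[{"offset": [0, 0, 0], "yaw": 0}, {"offset": [0, 0, 0], "yaw": 0}, {"offset": [0, 0, 0], "yaw": 0}, {"offset": [0, 0, 0], "yaw": 0}, {"offset": [0, 0, 0], "yaw": 0}, {"offset": [0, 0, 0], "yaw": 0}, {"offset": [0, 0, 0], "yaw": 0}, {"offset": [0, 0, 0], "yaw": 0}]' --fingers 0.8

```text
t: 7.87
position: [0.6093, 0.2961, 0.0405]
ee_rot: [0.994, -0.106, 0.005, -0.001]
force: [-0.2, -0.5, 1.4]
finger_gap: 0.148
```

Gripped (opening 13 mm on the 14 mm stem). Lift, and check the hatch tongue's position against the path.

carry_out --targets '[{"offset": [0, 0, -2], "yaw": 0}, {"offset": [0, 0, -6], "yaw": 0}, {"offset": [0, 0, -10], "yaw": 0}, {"offset": [0, 0, -14], "yaw": 0}, {"offset": [0, 0, -16], "yaw": 0}, {"offset": [0, 0, -16], "yaw": 0}]'

```text
t: 8.37
position: [0.6101, 0.2975, 0.2072]
ee_rot: [0.994, -0.106, 0.008, -0.004]
force: [1.3, -0.1, -0.5]
finger_gap: 0.151
```

```bash
python3 -c "
from h import *
off(box(.01,0,.20),BY)
for p in ((.059,0,.242),(.059,.0135,.242),(.059,-.0135,.242),(.078+.15*.276,.062,.098+.15*.961),(.078+.15*.276,-.062,.098+.15*.961)): print(proj('side',box(*p)),proj('top',box(*p)))
im=viewer.grab_frame('side'); cv2.imwrite('pics/s6.png',cv2.resize(im[80:250,170:330],None,fx=4,fy=4,interpolation=cv2.INTER_CUBIC))
"
```

```text
target [ 0.5515 -0.0111  0.2   ] offset cm [ 0.735 31.408  0.435] yaw 0.004 pos [0.6101 0.2975 0.2072] toolx -0.2116 F [ 1.3339 -0.0808 -0.5251] gap 1.319 t 8.3667
[276.2264 152.3825] [275.2255 170.3944]
[273.2169 149.9916] [271.3161 169.6143]
[279.2876 154.8146] [279.1376 171.175 ]
[279.7879 135.3747] [260.8906 149.9988]
[308.289  156.4435] [296.5623 157.0579]
```

View pics/s6.png

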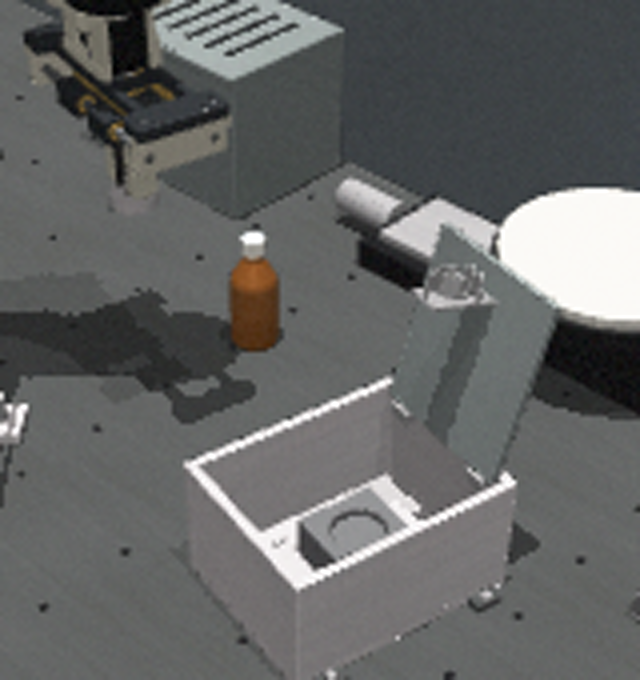

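Mount held, and the hatch is fully open as predicted. Moving across to above the nest.

carry_out --targets '[{"offset": [0.3, 4, 0.2], "yaw": 0.004}, {"offset": [0.5, 8, 0.4], "yaw": 0.004}, {"offset": [0.5, 12, 0.4], "yaw": 0.004}, {"offset": [0.7, 16, 0.4], "yaw": 0.004}, {"offset": [0.7, 20, 0.4], "yaw": 0.004}, {"offset": [0.7, 24, 0.4], "yaw": 0.004}, {"offset": [0.7, 28, 0.4], "yaw": 0.004}, {"offset": [0.7, 31.4, 0.4], "yaw": 0.004}]'

```text
t: 9.08
position: [0.5477, -0.0138, 0.1963]
ee_rot: [0.994, -0.108, 0.005, -0.003]
force: [0.9, -1.0, -0.9]
finger_gap: 0.145
```

carry_out --targets '[{"offset": [0, 0, 0], "yaw": 0}, {"offset": [0, 0, 0], "yaw": 0}, {"offset": [0, 0, 0], "yaw": 0}]'

```text
t: 9.33
position: [0.5473, -0.014, 0.1954]
ee_rot: [0.994, -0.109, 0.005, -0.002]
force: [-0.3, -0.3, -1.1]
finger_gap: 0.146
```

```bash
cat >> h.py <<'E'
MG=R.from_quat([.994,-.106,.005,-.001]).as_matrix()
E0=MG.T@(np.array([.6091,.296,0])-np.array([.6093,.2961,.0405]))
def moff(target):  # offset putting held mount's origin at target
    s=sensors.get_state(); M=R.from_quat(s["ee_rot"]).as_matrix()
    m=s["position"]+M@E0
    print("mount",m,"box frame",RB.T@(m-BC),"axis",M[:,2],"offset cm",(M.T@(np.asarray(target)-m)*100).round(3),"F",s["force"],"t",s["t"])
    return m
E
python3 -c "
from h import *
off(box(.01,0,.2),BY); m=moff(box(.01,0,.06))
print(proj('side',m+[0,0,.012]),proj('top',m+[0,0,.012]))
im=viewer.grab_frame('side'); cv2.imwrite('pics/side7.png',im); cv2.imwrite('pics/s7.png',cv2.resize(im[60:250,190:330],None,fx=5,fy=5,interpolation=cv2.INTER_CUBIC)[-600:])
im=viewer.grab_frame('top'); cv2.imwrite('pics/top7.png',im); cv2.imwrite('pics/t7.png',cv2.resize(im[150:240,220:330],None,fx=6,fy=6,interpolation=cv2.INTER_CUBIC))
"
```

```text
target [ 0.5515 -0.0111  0.2   ] offset cm [ 0.352 -0.375 -0.459] yaw -0.0022 pos [ 0.5473 -0.014   0.1954] toolx -0.2178 F [-0.324  -0.3453 -1.1085] gap 1.28 t 9.3333
mount [ 0.547  -0.014   0.1549] box frame [ 0.0063 -0.0037  0.1549] axis [ 0.0097  0.0039 -0.9999] offset cm [ 0.288 -0.319  9.491] F [-0.324  -0.3453 -1.1085] t 9.3333
[260.2578 181.3484] [272.6936 189.9638]
```

View pics/s7.png

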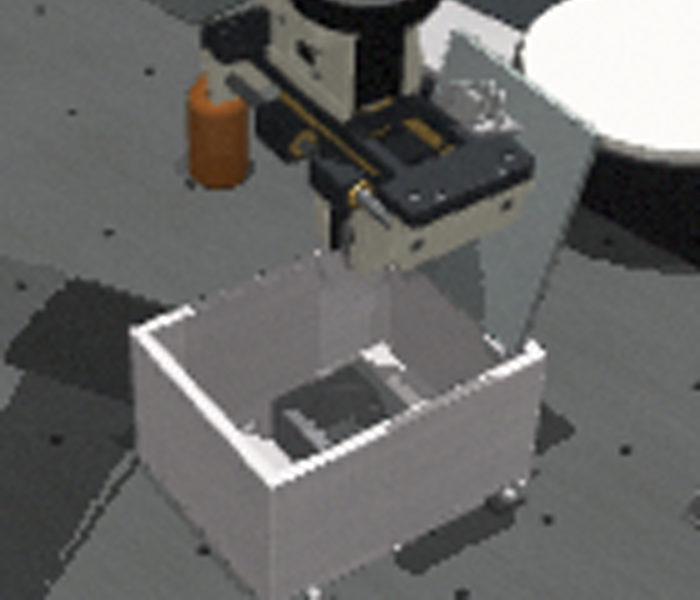

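View pics/t7.png

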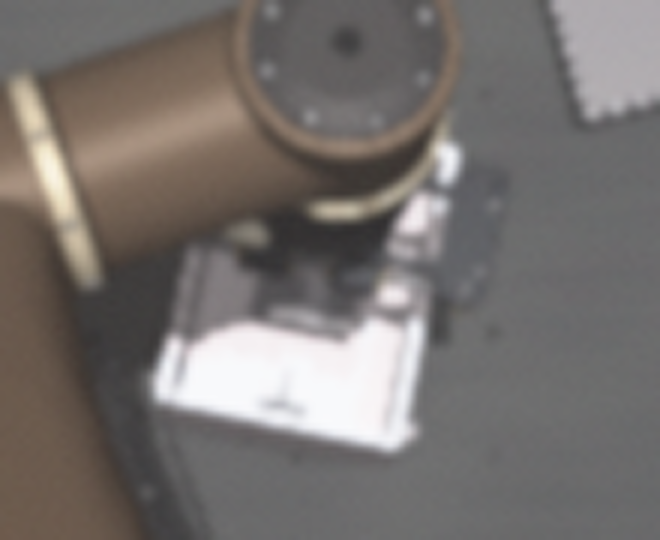

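The mount hangs over the box mouth with its shadow on the nest. I'm using kinematics for the fine alignment: shift +2.9 mm in x and -3.2 mm in y, and descend to about 10 mm above the nest top.

carry_out --targets '[{"offset": [0.15, -0.15, 0.5], "yaw": 0}, {"offset": [0.3, -0.32, 2.5], "yaw": 0}, {"offset": [0.3, -0.32, 5], "yaw": 0}, {"offset": [0.3, -0.32, 7.5], "yaw": 0}, {"offset": [0.3, -0.32, 9], "yaw": 0}, {"offset": [0.3, -0.32, 9.6], "yaw": 0}, {"offset": [0.3, -0.32, 9.8], "yaw": 0}, {"offset": [0.3, -0.32, 9.8], "yaw": 0}]'

```text
t: 10.1
position: [0.5528, -0.0095, 0.0975]
ee_rot: [0.994, -0.107, 0.005, -0.002]
force: [0.2, -1.3, -1.0]
finger_gap: 0.148
```

```bash
python3 -c "
from h import *
m=moff(box(.01,0,.05))
im=viewer.grab_frame('side'); cv2.imwrite('pics/side8.png',im); cv2.imwrite('pics/s8.png',cv2.resize(im[165:245,210:310],None,fx=7,fy=7,interpolation=cv2.INTER_CUBIC))
print(proj('side',m),[proj('side',box(.01,0,z)) for z in (.05,.044)])
"
```

```text
mount [ 0.5526 -0.0095  0.057 ] box frame [0.0107 0.0018 0.057 ] axis [ 0.0099  0.0036 -0.9999] offset cm [-0.079  0.187  0.703] F [ 0.1958 -1.3349 -0.9775] t 10.1
[259.1716 208.2156] [array([259.2554, 210.3622]), array([259.1932, 211.7979])]
```

View pics/s8.png

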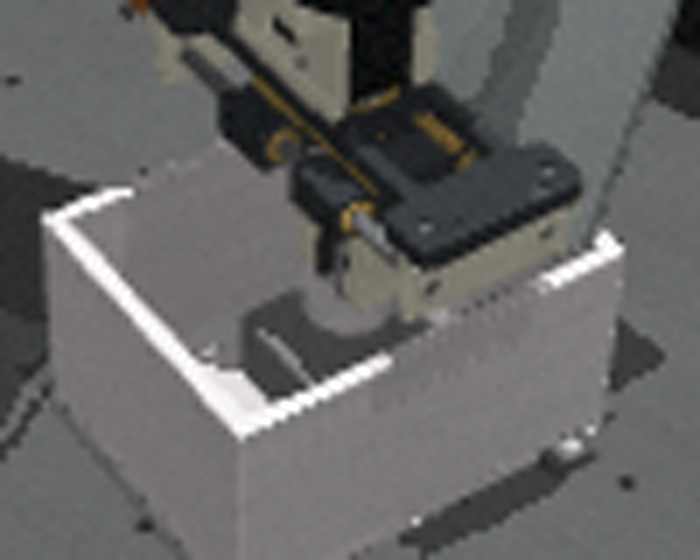

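The disc's near edge is visible just above the nest. Correct the 1-2 mm residual and re-measure, comparing the disc's visible outline with the prediction.

carry_out --targets '[{"offset": [-0.08, 0.19, 0.2], "yaw": 0}, {"offset": [-0.08, 0.19, 0.4], "yaw": 0}, {"offset": [-0.08, 0.19, 0.5], "yaw": 0}, {"offset": [-0.08, 0.19, 0.5], "yaw": 0}, {"offset": [-0.08, 0.19, 0.5], "yaw": 0}]'

```text
t: 10.57
position: [0.5521, -0.0113, 0.0935]
ee_rot: [0.994, -0.107, 0.006, -0.003]
force: [0.5, -0.1, -0.9]
finger_gap: 0.155
```

```bash
python3 -c "
from h import *
m=moff(box(.01,0,.037))
im=viewer.grab_frame('side'); cv2.imwrite('pics/side9.png',im)
a=cv2.resize(im[185:225,235:290],None,fx=14,fy=14,interpolation=cv2.INTER_CUBIC)
for z in (0,.012):
  for t in np.arange(0,2*np.pi,.1):
    u,v=proj('side',m+[.02*np.cos(t),.02*np.sin(t),z]); cv2.circle(a,(int((u-235+.5)*14),int((v-185+.5)*14)),1,(0,0,255) if z else (0,255,0),-1)
cv2.imwrite('pics/s9.png',a)
"
```

```text
mount [ 0.552  -0.0112  0.053 ] box frame [0.0105 0.     0.053 ] axis [ 0.0116  0.0041 -0.9999] offset cm [-0.067  0.011  1.603] F [ 0.4666 -0.0852 -0.8662] t 10.5667
```

View pics/s9.png

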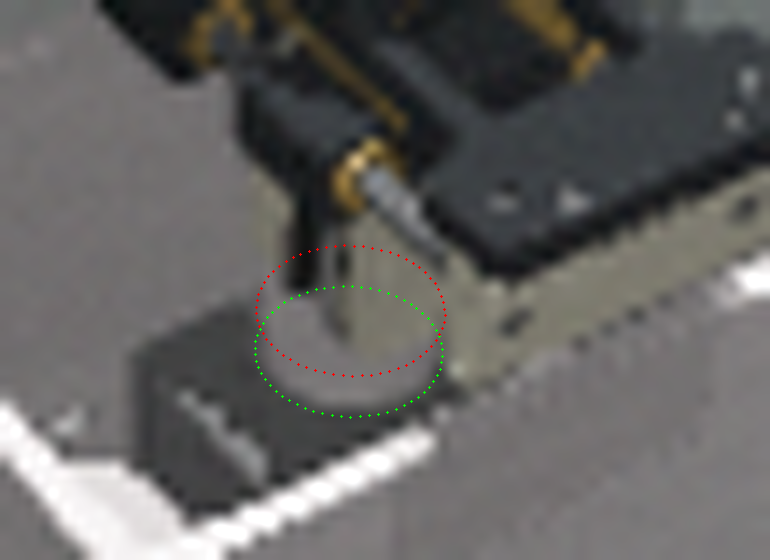

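The outline matches sideways and the disc sits about 0.6 px (1-2 mm) farther from the camera than predicted. I'll correct half of that and go down by feel.

carry_out --targets '[{"offset": [-0.1, 0.05, 0.2], "yaw": 0}, {"offset": [-0.1, 0.05, 0.4], "yaw": 0}, {"offset": [-0.1, 0.05, 0.6], "yaw": 0}, {"offset": [-0.1, 0.05, 0.8], "yaw": 0}, {"offset": [-0.1, 0.05, 0.8], "yaw": 0}]'

```text
t: 11.03
position: [0.5508, -0.0116, 0.0849]
ee_rot: [0.994, -0.107, 0.005, -0.002]
force: [-0.1, -0.6, -1.8]
finger_gap: 0.152
```

```bash
python3 -c "
from h import *
m=moff(box(.01,0,.037))"
```

```text
mount [ 0.5506 -0.0116  0.0444] box frame [ 0.0093 -0.0006  0.0444] axis [ 0.0107  0.0038 -0.9999] offset cm [ 0.066 -0.056  0.742] F [-0.138  -0.6406 -1.8483] t 11.0333
```

carry_out --targets '[{"offset": [0.03, -0.02, 0.15], "yaw": 0}, {"offset": [0.03, -0.02, 0.3], "yaw": 0}, {"offset": [0.03, -0.02, 0.3], "yaw": 0}]'

```text
t: 11.28
position: [0.551, -0.0115, 0.0815]
ee_rot: [0.994, -0.107, 0.005, -0.002]
force: [0.3, -0.4, -0.4]
finger_gap: 0.15
```

Underside at 41 mm with no contact force, so it is inside the recess. Continue to the floor.

carry_out --targets '[{"offset": [0, 0, 0.15], "yaw": 0}, {"offset": [0, 0, 0.25], "yaw": 0}, {"offset": [0, 0, 0.25], "yaw": 0}]'

```text
t: 11.53
position: [0.5509, -0.0115, 0.0787]
ee_rot: [0.994, -0.107, 0.005, -0.002]
force: [-0.4, -0.5, -1.7]
finger_gap: 0.147
```

carry_out --targets '[{"offset": [0, 0, 0.1], "yaw": 0}, {"offset": [0, 0, 0.15], "yaw": 0}, {"offset": [0, 0, 0.15], "yaw": 0}]'

```text
t: 11.78
position: [0.551, -0.0114, 0.0775]
ee_rot: [0.994, -0.107, 0.005, -0.002]
force: [-0.9, 1.2, 2.7]
finger_gap: 0.15
```

Floor touched at exactly the expected height. Press a touch more, then open.

carry_out --targets '[{"offset": [0, 0, 0.1], "yaw": 0}, {"offset": [0, 0, 0.1], "yaw": 0}]'

```text
t: 11.95
position: [0.5511, -0.0114, 0.0774]
ee_rot: [0.994, -0.107, 0.005, -0.002]
force: [-4.5, 0.3, 9.4]
finger_gap: 0.148
```

carry_out --targets '[{"offset": [0, 0, 0], "yaw": 0}, {"offset": [0, 0, 0], "yaw": 0}, {"offset": [0, 0, 0], "yaw": 0}, {"offset": [0, 0, 0], "yaw": 0}, {"offset": [0, 0, 0], "yaw": 0}, {"offset": [0, 0, 0], "yaw": 0}]' --fingers 4

```text
t: 12.45
position: [0.551, -0.0115, 0.0773]
ee_rot: [0.994, -0.107, 0.005, -0.002]
force: [0.4, 0.6, 1.2]
finger_gap: 0.447
```

carry_out --targets '[{"offset": [0, 0, -1], "yaw": 0}, {"offset": [0, 0, -3], "yaw": 0}, {"offset": [0, 0, -6], "yaw": 0}, {"offset": [0, 0, -10], "yaw": 0}, {"offset": [0, 0, -14], "yaw": 0}, {"offset": [-4, 0, -18], "yaw": 0}, {"offset": [-8, 0, -18], "yaw": 0}, {"offset": [-12, 0, -18], "yaw": 0}]'

```text
t: 13.12
position: [0.4403, 0.012, 0.2588]
ee_rot: [0.994, -0.108, 0.007, -0.003]
force: [-0.8, 1.1, 0.8]
finger_gap: 0.455
```

```bash
python3 -c "
from h import *
off(box(.01,0,.0775))
im=viewer.grab_frame('side'); cv2.imwrite('pics/s10.png',cv2.resize(im[120:245,200:320],None,fx=5,fy=5,interpolation=cv2.INTER_CUBIC)[:600])
m=box(.01,0,.037)
a=cv2.resize(im[180:230,230:290],None,fx=12,fy=12,interpolation=cv2.INTER_CUBIC)
cv2.imwrite('pics/s10z.png',a)
for z,c in ((.007,(0,0,255)),(.012,(0,255,0))):
  print(proj('side',m+[0,0,z]))
print('stem top',proj('side',m+[0,0,.036]))
"
```

```text
target [ 0.5515 -0.0111  0.0775] offset cm [11.117  0.021 18.278] yaw 0 pos [0.4403 0.012  0.2588] toolx -0.2159 F [-0.8458  1.1088  0.8313] gap 3.986 t 13.1167
[259.1932 211.7979]
[259.245  210.6022]
stem top [259.4981 204.7607]
```

View pics/s10.png

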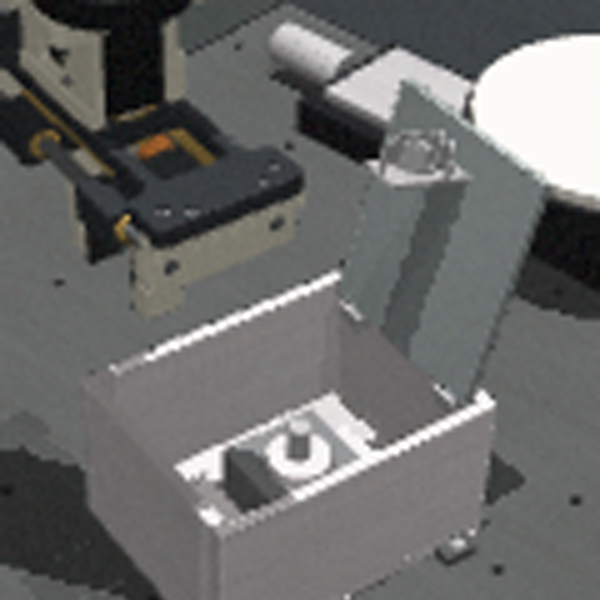

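View pics/s10z.png

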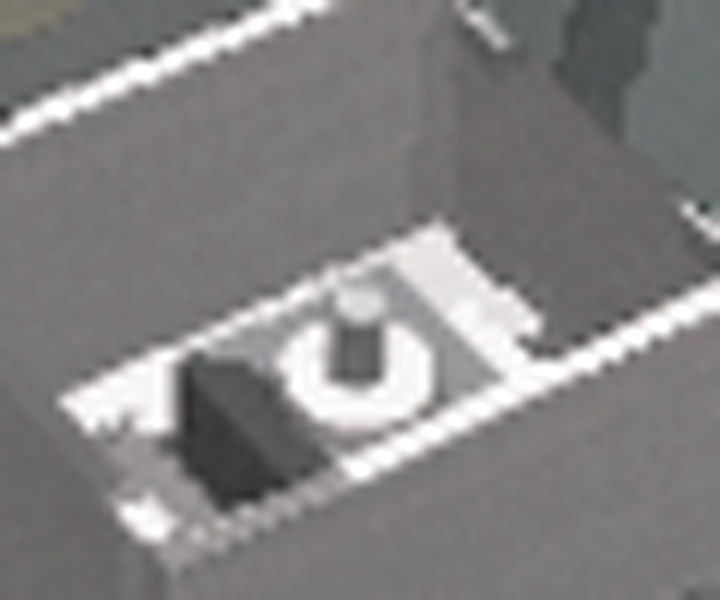

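The mount is seated upright: disc centre seen at (259.3,210.4) against (259.2,210.6) predicted, and stem top within 0.4 px. Before closing I'll check what stands behind the hatch and plan the route over it.

```bash
cat >> h.py <<'E'
def arc(deg,r):
    t=np.deg2rad(deg)
    return box(.078-r*np.cos(t)+.008*np.sin(t)+.0095,0,.098+r*np.sin(t)+.008*np.cos(t)+.025)
E
python3 -c "
from h import *
# stage centre from two views
o1,d1=ray('side',323,145);o2,d2=ray('top',262,99)
A=np.c_[d1,-d2];t=np.linalg.lstsq(A,o2-o1,rcond=None)[0];print('stage',o1+d1*t[0],o2+d2*t[1], 'r',27/433*1.3)
off(box(.16,0,.325),BY); print(arc(106,.105),box(.16,0,0))"
```

```text
stage [0.919  0.0204 0.0937] [0.9201 0.019  0.0942] r 0.08106235565819862
target [ 0.698  -0.0432  0.325 ] offset cm [27.175 -0.451 -6.465] yaw -0.0016 pos [0.4324 0.0114 0.2577] toolx -0.2172 F [-11.3023  -1.5411  -4.9885] gap 4.013 t 13.1667
[ 0.663  -0.0355  0.2217] [ 0.698  -0.0432  0.    ]
```

Nothing tall stands behind: the stage is at x≥0.84 and z≈0.09. Up and over the hatch with fingers shut.

carry_out --targets '[{"offset": [0, 0, -3.5], "yaw": 0}, {"offset": [0, 0, -7], "yaw": 0}, {"offset": [3, -0.2, -8], "yaw": 0}, {"offset": [7, -0.2, -8], "yaw": 0}, {"offset": [11, -0.4, -8], "yaw": 0}, {"offset": [15, -0.4, -8], "yaw": 0}, {"offset": [19, -0.4, -8], "yaw": 0}, {"offset": [23, -0.4, -8], "yaw": 0}]' --fingers 0

```text
t: 13.83
position: [0.6585, -0.0356, 0.3405]
ee_rot: [0.994, -0.108, 0.005, -0.004]
force: [0.1, 0.7, 0.7]
finger_gap: 0.009
```

```bash
python3 -c "
from h import *
off(box(.165,0,.335),BY)"
```

```text
target [ 0.7029 -0.0443  0.335 ] offset cm [ 4.519 -0.103  0.596] yaw -0.0016 pos [ 0.6585 -0.0356  0.3405] toolx -0.2171 F [0.1418 0.7136 0.6737] gap 0.075 t 13.8333
```

carry_out --targets '[{"offset": [3, 0, 0], "yaw": 0}, {"offset": [4.5, 0, 0], "yaw": 0}, {"offset": [4.5, 0, 0], "yaw": 0}, {"offset": [4.5, 0, 3], "yaw": 0}, {"offset": [4.5, 0, 7], "yaw": 0}, {"offset": [4.5, 0, 10], "yaw": 0}, {"offset": [4.5, 0, 11.5], "yaw": 0}, {"offset": [4.5, 0, 11.5], "yaw": 0}]'

```text
t: 14.5
position: [0.701, -0.0444, 0.2218]
ee_rot: [0.994, -0.108, 0.002, -0.003]
force: [-0.5, 0.2, 0.3]
finger_gap: 0.007
```

```bash
python3 -c "
from h import *
off(box(.14,0,.224),BY)
for d,r in ((104,.105),(98,.107),(92,.11),(86,.112)): off(arc(d,r))
im=viewer.grab_frame('side'); cv2.imwrite('pics/s11.png',cv2.resize(im[60:245,190:350],None,fx=3.2,fy=3.2,interpolation=cv2.INTER_CUBIC))"
```

```text
target [ 0.6785 -0.0389  0.224 ] offset cm [-2.32  -0.053 -0.223] yaw -0.0018 pos [ 0.701  -0.0444  0.2218] toolx -0.2174 F [-0.5402  0.2294  0.3301] gap 0.063 t 14.5
target [ 0.6596 -0.0348  0.2229] offset cm [-4.254 -0.049 -0.123] yaw 0 pos [ 0.701  -0.0444  0.2218] toolx -0.2174 F [-0.5402  0.2294  0.3301] gap 0.063 t 14.5
target [ 0.6495 -0.0326  0.2278] offset cm [-5.287 -0.05  -0.616] yaw 0 pos [ 0.701  -0.0444  0.2218] toolx -0.2174 F [-0.5402  0.2294  0.3301] gap 0.063 t 14.5
target [ 0.6387 -0.0302  0.2327] offset cm [-6.384 -0.052 -1.1  ] yaw 0 pos [ 0.701  -0.0444  0.2218] toolx -0.2174 F [-0.5402  0.2294  0.3301] gap 0.063 t 14.5
target [ 0.6273 -0.0278  0.2353] offset cm [-7.55  -0.051 -1.367] yaw 0 pos [ 0.701  -0.0444  0.2218] toolx -0.2174 F [-0.5402  0.2294  0.3301] gap 0.063 t 14.5
```

View pics/s11.png

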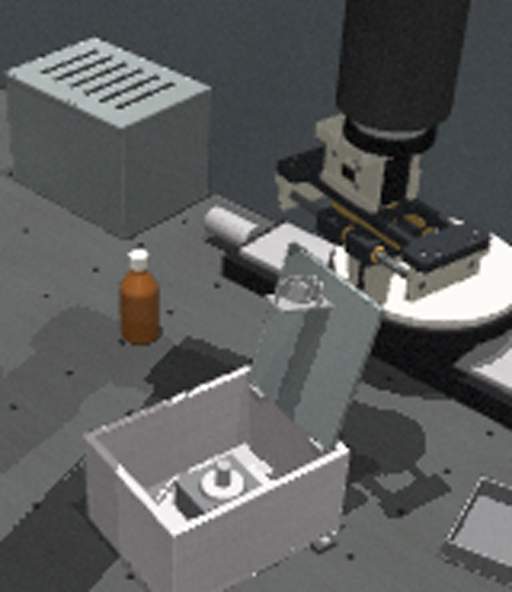

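The gripper is behind the open hatch and the mount still sits in the nest. Push the hatch over slowly.

carry_out --targets '[{"offset": [-1.2, -0.05, -0.1], "yaw": 0}, {"offset": [-2.3, -0.05, -0.2], "yaw": 0}, {"offset": [-3, -0.05, -0.2], "yaw": 0}, {"offset": [-3.6, -0.05, -0.2], "yaw": 0}, {"offset": [-4.2, -0.05, -0.2], "yaw": 0}, {"offset": [-4.8, -0.05, -0.4], "yaw": 0}, {"offset": [-5.3, -0.05, -0.6], "yaw": 0}]'

```text
t: 15.13
position: [0.6522, -0.0325, 0.2333]
ee_rot: [0.994, -0.108, 0.007, -0.004]
force: [4.8, -1.1, -1.3]
finger_gap: 0.004
```

carry_out --targets '[{"offset": [-0.6, 0, -0.25], "yaw": 0}, {"offset": [-1.2, 0, -0.5], "yaw": 0}, {"offset": [-1.8, 0, -0.7], "yaw": 0}]'

```text
t: 15.38
position: [0.6344, -0.0285, 0.2408]
ee_rot: [0.994, -0.108, 0.007, -0.004]
force: [5.7, -0.8, -4.2]
finger_gap: 0.005
```

```bash
cat >> h.py <<'E'
def th():
    s=sensors.get_state(); p=RB.T@(s["position"]-BC); print("boxpos",p,"theta~",np.rad2deg(np.arctan2(p[2]-.025-.098,.078-(p[0]-.0095))))
E
python3 -c "
from h import *
th()
for d,r in ((85,.112),(80,.114),(75,.116),(70,.118),(65,.12),(60,.121),(55,.122)): print(d);off(arc(d,r))" | grep -o -e "offset cm.*yaw\|^[0-9]*$\|boxpos.*\|F .*gap"
```

```text
boxpos [0.0947 0.0008 0.2408] theta~ 93.52003992089341
85
offset cm [-0.911  0.086  0.543] yaw
F [ 5.7313 -0.7743 -4.2275] gap
80
offset cm [-1.922  0.085  0.391] yaw
F [ 5.7313 -0.7743 -4.2275] gap
75
offset cm [-2.959  0.086  0.331] yaw
F [ 5.7313 -0.7743 -4.2275] gap
70
offset cm [-4.014  0.087  0.367] yaw
F [ 5.7313 -0.7743 -4.2275] gap
65
offset cm [-5.078  0.089  0.5  ] yaw
F [ 5.7313 -0.7743 -4.2275] gap
60
offset cm [-6.094  0.094  0.822] yaw
F [ 5.7313 -0.7743 -4.2275] gap
55
offset cm [-7.084  0.099  1.235] yaw
F [ 5.7313 -0.7743 -4.2275] gap
```

carry_out --targets '[{"offset": [-0.6, 0.05, 0.2], "yaw": 0}, {"offset": [-1.2, 0.08, 0.35], "yaw": 0}, {"offset": [-1.9, 0.08, 0.38], "yaw": 0}, {"offset": [-2.6, 0.08, 0.35], "yaw": 0}, {"offset": [-3.3, 0.08, 0.35], "yaw": 0}, {"offset": [-4.0, 0.08, 0.37], "yaw": 0}]'

```text
t: 15.88
position: [0.596, -0.0205, 0.2375]
ee_rot: [0.994, -0.108, 0.009, -0.004]
force: [7.6, -0.8, -2.7]
finger_gap: 0.006
```

```bash
cat > a.sh <<'E'
python3 -c "
from h import *
th()
for i in range($1,$2,-5): print(i);off(arc(i,float(np.interp(i,[0,30,60,90],[.142,.133,.122,.112]))))" | grep -o -e "offset cm.*yaw\|^[0-9]*$\|boxpos.*" | sed 's/yaw//;s/offset cm//' | paste - - 
E
bash a.sh 65 20
```

```text
boxpos [0.0555 0.0004 0.2375] theta~ 74.40116834486177	65
 [-1.168  0.042  0.184] 	60
 [-2.219  0.046  0.445] 	55
 [-3.265  0.05   0.79 ] 	50
 [-4.29   0.056  1.235] 	45
 [-5.284  0.062  1.778] 	40
 [-6.238  0.07   2.417] 	35
 [-7.143  0.078  3.149] 	30
 [-7.989  0.088  3.971] 	25
 [-8.739  0.098  4.892]
```

carry_out --targets '[{"offset": [-0.7, 0.04, 0.1], "yaw": 0}, {"offset": [-1.4, 0.04, 0.25], "yaw": 0}, {"offset": [-2.2, 0.05, 0.45], "yaw": 0}, {"offset": [-2.9, 0.05, 0.67], "yaw": 0}, {"offset": [-3.6, 0.05, 0.95], "yaw": 0}, {"offset": [-4.3, 0.05, 1.24], "yaw": 0}, {"offset": [-4.95, 0.06, 1.6], "yaw": 0}, {"offset": [-5.6, 0.06, 2.0], "yaw": 0}]'

```text
t: 16.55
position: [0.5434, -0.0087, 0.2184]
ee_rot: [0.994, -0.107, 0.012, -0.005]
force: [8.2, -1.8, 1.9]
finger_gap: 0.001
```

```bash
bash a.sh 40 -4;python3 -c "
from h import *
im=viewer.grab_frame('side'); cv2.imwrite('pics/s12.png',cv2.resize(im[60:245,190:350],None,fx=3.2,fy=3.2,interpolation=cv2.INTER_CUBIC))"
```

```text
boxpos [0.0016 0.0006 0.2184] theta~ 47.98640899137901	40
 [-0.817  0.069  0.59 ] 	35
 [-1.726  0.077  1.318] 	30
 [-2.576  0.087  2.135] 	25
 [-3.331  0.098  3.052] 	20
 [-4.007  0.109  4.043] 	15
 [-4.599  0.122  5.102] 	10
 [-5.099  0.135  6.221] 	5
 [-5.502  0.149  7.392] 	0
 [-5.803  0.164  8.607]
```

View pics/s12.png

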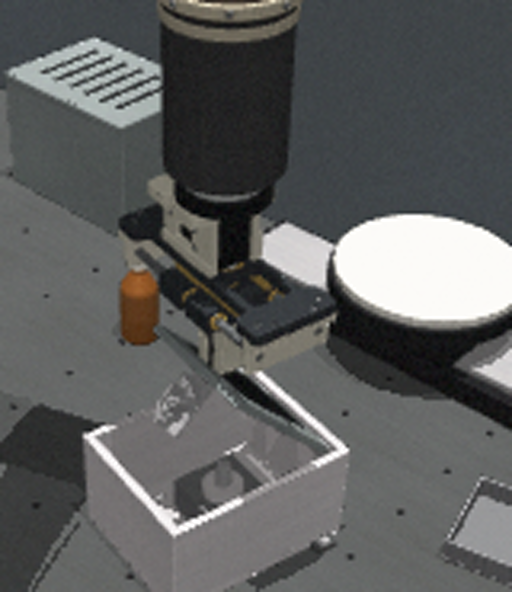

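carry_out --targets '[{"offset": [-0.6, 0.05, 0.4], "yaw": 0}, {"offset": [-1.2, 0.06, 0.9], "yaw": 0}, {"offset": [-1.7, 0.07, 1.3], "yaw": 0}, {"offset": [-2.15, 0.08, 1.75], "yaw": 0}, {"offset": [-2.6, 0.08, 2.2], "yaw": 0}, {"offset": [-3.0, 0.08, 2.7], "yaw": 0}, {"offset": [-3.35, 0.1, 3.2], "yaw": 0}, {"offset": [-3.7, 0.1, 3.7], "yaw": 0}]'

```text
t: 17.27
position: [0.5085, -0.001, 0.1817]
ee_rot: [0.994, -0.107, 0.014, -0.005]
force: [7.6, -1.3, 4.2]
finger_gap: 0.006
```

```bash
bash a.sh 20 -4
```

```text
boxpos [-0.0342  0.0007  0.1817] theta~ 25.746190228136	20
 [-0.352  0.072  0.454] 	15
 [-0.947  0.086  1.511] 	10
 [-1.452  0.101  2.628] 	5
 [-1.859  0.116  3.798] 	0
 [-2.163  0.133  5.012]
```

carry_out --targets '[{"offset": [-0.3, 0.05, 0.4], "yaw": 0}, {"offset": [-0.65, 0.07, 0.95], "yaw": 0}, {"offset": [-0.95, 0.08, 1.5], "yaw": 0}, {"offset": [-1.2, 0.09, 2.05], "yaw": 0}, {"offset": [-1.45, 0.1, 2.6], "yaw": 0}, {"offset": [-1.65, 0.11, 3.2], "yaw": 0}, {"offset": [-1.86, 0.12, 3.8], "yaw": 0}, {"offset": [-2.0, 0.12, 4.3], "yaw": 0}]'

```text
t: 17.93
position: [0.4921, 0.0029, 0.1401]
ee_rot: [0.994, -0.106, 0.016, -0.006]
force: [5.7, -1.1, 6.0]
finger_gap: 0.003
```

```bash
bash a.sh 5 -4
```

```text
boxpos [-0.051   0.001   0.1401] theta~ 7.025647596475523	5
 [-0.067  0.094 -0.318] 	0
 [-0.378  0.112  0.894]
```

carry_out --targets '[{"offset": [-0.15, 0.05, 0.4], "yaw": 0}, {"offset": [-0.3, 0.1, 0.8], "yaw": 0}, {"offset": [-0.35, 0.1, 1.2], "yaw": 0}, {"offset": [-0.35, 0.1, 1.5], "yaw": 0}, {"offset": [-0.35, 0.1, 1.7], "yaw": 0}]'

```text
t: 18.35
position: [0.4907, 0.0031, 0.1247]
ee_rot: [0.994, -0.106, 0.018, -0.006]
force: [2.7, -0.5, 8.0]
finger_gap: 0.004
```

carry_out --targets '[{"offset": [0, 0, 0.2], "yaw": 0}, {"offset": [0, 0, 0.4], "yaw": 0}, {"offset": [0, 0, 0.5], "yaw": 0}]'

```text
t: 18.6
position: [0.4908, 0.0031, 0.1207]
ee_rot: [0.994, -0.105, 0.018, -0.006]
force: [-1.1, -0.4, 8.3]
finger_gap: 0.005
```

carry_out --targets '[{"offset": [0, 0, 0.15], "yaw": 0}, {"offset": [0, 0, 0.2], "yaw": 0}]'

```text
t: 18.77
position: [0.4908, 0.0031, 0.1199]
ee_rot: [0.994, -0.105, 0.019, -0.006]
force: [-1.2, 0.5, 8.4]
finger_gap: 0.006
```

carry_out --targets '[{"offset": [0, 0, 0.15], "yaw": 0}, {"offset": [0, 0, 0.25], "yaw": 0}]'

```text
t: 18.93
position: [0.4908, 0.0031, 0.1186]
ee_rot: [0.994, -0.105, 0.019, -0.006]
force: [-0.6, -0.8, 8.6]
finger_gap: 0.004
```

carry_out --targets '[{"offset": [0, 0, 0.15], "yaw": 0}, {"offset": [0, 0, 0.2], "yaw": 0}]'

```text
t: 19.1
position: [0.4909, 0.0031, 0.1178]
ee_rot: [0.994, -0.105, 0.019, -0.006]
force: [-1.7, 0.8, 8.3]
finger_gap: 0.006
```

carry_out --targets '[{"offset": [0, 0, 0.15], "yaw": 0}, {"offset": [0, 0, 0.2], "yaw": 0}]'

```text
t: 19.27
position: [0.4909, 0.0031, 0.1171]
ee_rot: [0.994, -0.104, 0.019, -0.006]
force: [-2.7, 0.4, 10.0]
finger_gap: 0.005
```

carry_out --targets '[{"offset": [0, 0, 0.15], "yaw": 0}, {"offset": [0, 0, 0.25], "yaw": 0}]'

```text
t: 19.43
position: [0.491, 0.0031, 0.1161]
ee_rot: [0.994, -0.104, 0.02, -0.006]
force: [-3.0, -0.4, 14.3]
finger_gap: 0.003
```

carry_out --targets '[{"offset": [0, 0, 0.15], "yaw": 0}, {"offset": [0, 0, 0.25], "yaw": 0}]'

```text
t: 19.6
position: [0.491, 0.0031, 0.1154]
ee_rot: [0.994, -0.104, 0.02, -0.006]
force: [-5.4, 0.6, 17.4]
finger_gap: 0.003
```

The stop is felt again at the same depth, at 17 N. Let go straight up slowly and look.

carry_out --targets '[{"offset": [0, 0, 0], "yaw": 0}, {"offset": [0, 0, -1], "yaw": 0}, {"offset": [0, 0, -2], "yaw": 0}, {"offset": [0, 0, -3.5], "yaw": 0}, {"offset": [-1, 0, -6], "yaw": 0}, {"offset": [-3, 0, -9], "yaw": 0}, {"offset": [-7, 0, -12], "yaw": 0}, {"offset": [-7, 0, -12], "yaw": 0}]'

```text
t: 20.27
position: [0.4148, 0.0163, 0.2361]
ee_rot: [0.994, -0.104, 0.021, -0.007]
force: [0.4, -0.3, -0.1]
finger_gap: 0.005
```

carry_out --targets '[{"offset": [0, -4, 0], "yaw": 0}, {"offset": [0, -8, 0], "yaw": 0}, {"offset": [0, -12, 0], "yaw": 0}, {"offset": [0, -16, 0], "yaw": 0}, {"offset": [0, -20, 0], "yaw": 0}, {"offset": [0, -24, 0], "yaw": 0}, {"offset": [0, -24, 0], "yaw": 0}, {"offset": [0, -24, 0], "yaw": 0}]'

```text
t: 20.93
position: [0.4634, 0.2523, 0.2396]
ee_rot: [0.995, -0.103, 0.02, -0.006]
force: [-1.4, -0.3, 0.2]
finger_gap: 0.003
```

```bash
python3 -c "
from h import *
s=sensors.get_state();print(s['t'],s['force'],s['joint_vel'])
im=viewer.grab_frame('top'); cv2.imwrite('pics/t13.png',im)
im=viewer.grab_frame('side'); cv2.imwrite('pics/s13.png',cv2.resize(im,None,fx=1.5,fy=1.5,interpolation=cv2.INTER_CUBIC))
a=cv2.imread('pics/side0.png')
d=cv2.absdiff(im,a).max(2)[165:262,205:310]; print('box region diff',np.mean(d),(d>40).sum())"
```

```text
20.9333 [-1.4315 -0.3334  0.1574] [-0.0298 -0.0344 -0.0375 -0.0052  0.      0.0098]
box region diff 7.391261659302897 43
```

View pics/s13.png

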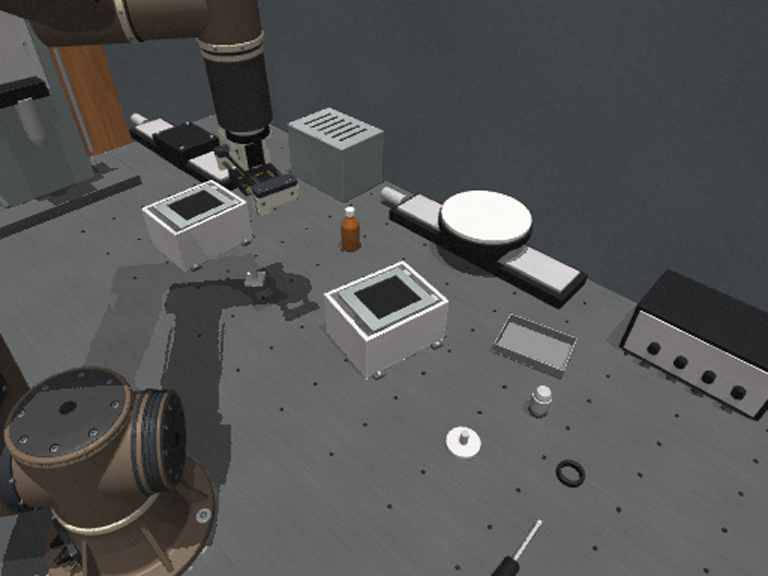

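View pics/t13.png

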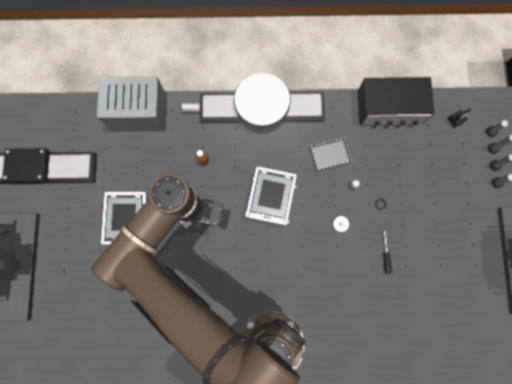

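The hatch is shut as at the start (box at top (272,195)), and the bystanders are where they were. Let the arm settle, re-check and hand in.

carry_out --targets '[{"offset": [0, 0, 0], "yaw": 0}, {"offset": [0, 0, 0], "yaw": 0}, {"offset": [0, 0, 0], "yaw": 0}, {"offset": [0, 0, 0], "yaw": 0}, {"offset": [0, 0, 0], "yaw": 0}, {"offset": [0, 0, 0], "yaw": 0}]'

```text
t: 21.53
position: [0.4633, 0.2501, 0.2401]
ee_rot: [0.994, -0.104, 0.021, -0.006]
force: [0.1, -0.0, 0.3]
finger_gap: 0.005
```

```bash
python3 -c "
from h import *
im=viewer.grab_frame('side'); a=cv2.imread('pics/side0.png')
d=cv2.absdiff(im,a).max(2)
print('box',(d[165:262,205:310]>40).sum(),'hatch',d[178:215,225:290].mean(),'right',(d[200:,290:]>40).sum())
s=sensors.get_state();print(s['t'],s['force'])
print(bot.hand_in())"
```

```text
box 43 hatch 7.335135135135135 right 0
21.5833 [0.1389 0.4773 0.0154]
the job is handed in; nothing more can be done
None
```

The round mount is loaded in the nest of the box nearest the base, the hatch is latched shut again, and the job was handed in at about 21.6 s.

- **Opening:** I pressed the hatch lip until the stop was felt, about 16 mm in at about 18 N. The hatch then sprang fully open.
- **Loading:** I gripped the mount by its stem and lowered it into the nest by feel. It touched the floor at the expected height, and I pressed to about 9 N before letting go. The picture afterwards showed it upright, its disc and stem within about 0.4 px of where they should be.
- **Closing:** I pushed the hatch over from behind at about 6–9 N, then pressed to the same stop at about 17 N (about 18 N in all) and let go.

**Last checks:**
- The hatch still looked as at the start, within image noise, more than 1 s after release.
- The bystanders to the right of the box showed no change. I checked the bottle and square mount only by eye, and both looked unmoved.
- The arm was clear of everything, with about zero force on the tool.

**Disagreements:** Just before insertion the mount appeared about 0.6 px (1–2 mm) from where the arm's position put it. I corrected about half of that and it went in without touching the edge. The tool also tilted by about 2.5° over the run. The lean was under 1° when the mount was set down.

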